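# Load and pin the clamshell specimen holder

## Robot

A 7-joint arm with a two-finger parallel gripper is mounted at the origin on the work surface. World frame = base frame: x ahead of the robot, y to its left, z up, the work surface at z = 0. Lengths are in m, angles in rad, forces in N, time in s.
With the tool pointing down it reaches from about 0.35 to 0.9 m from the base axis. Payload 8.1 kg.
Tool frame: the origin (TCP) lies at the centre of the arm's flange, where the gripper is bolted on; the fingertips stand 178 mm ahead of it and the grasp point (between the pads) lies 159 mm ahead of it; z points along the fingers, y is the line along which they close (so a half turn about z gives the same grasp; the last joint's range is limited). The gripper opens to 92 mm and grips with 3 to 60 N. Pads are 19 mm wide; open, the fingers measure 130 mm over their backs; the gripper's body (75 mm by 190 mm) begins 47 mm behind the grasp point.
Start: joints at [-1.309, 0.434, 0.025, 1.573, -0.012, 1.134, -0.075], TCP at [0.223, 0.584, 0.405] pointing down, gripper open.
Joint ranges: [-2.62, 2.62], [-0.44, 2.09], [-1.27, 1.32], [0.08, 2.57], [-1.32, 4.46], [0.12, 2], [-2.74, 2.74]. Speed limits (rad/s): [2.22, 2.22, 3.01, 3.01, 3.14, 3.14, 3.14].

## Interface

Orientations are given as a rotation vector (axis times angle).
In Python, from cell import arm gives the robot as it stands. The module is installed in compiled form; this text tells all that it offers.
- The arm moves only by the shell command python3 -m inch 'ROWS' [FORCE]. ROWS is text: rows parted by semicolons, each of 5 numbers parted by spaces: the shift along the tool's x, y, z in m, then the turn about the tool's z in rad, then the finger opening in m, from 0 to 0.0918. In form: x y z roll fingers; .... A call has 1 to 5 rows; each row is the pose to reach, as a shift and turn from the pose commanded when the call began, along the tool's axes at that moment; what a row does not reach only later rows make up. A row lasts 1/10 s, in which the tool goes at most 50 mm and 8.59 degrees, less where a joint would pass 70% of its speed; a pose out of reach is approached as far as the arm can. A call with a gripper value outside its range is refused whole. The fingers move at their own pace and stop on an object; FORCE is the grip in N (left out, the last holds). Time passes only in rows, so rows that repeat a pose let the fingers close. It gives the time, the measured TCP pose, the force, the opening and the grip force at its end, in the units of the state.
- arm.observe(): the state, without advancing time (a new reading comes with each control period).
- arm.get_image(name): name is "scene" or "top"; returns the picture (384x512x3 uint8, red, green, blue); there is no depth.
- arm.get_calibration(name): a dict with "intrinsics" (3x3 intrinsics, pixels), "distortion" ([k1, k2, p1, p2, k3] as OpenCV has them; the pictures are not rectified), "pose" (4x4, takes a point from camera to world coordinates). Camera axes: x right, y up, looking along -z (the intrinsics and any distortion apply to the point x, -y, -z); pixel columns grow to the right and rows downward; lengths in m; the calibration is good to about 2 mm. A picture is of the moment at which its call begins. get_calibration takes no time and is no camera call.
- arm.sign_off(): hands the job in; it is judged then, once.
Trained networks look in the newest picture that a camera, given by its name, has taken for a name from the list of things; names that differ only in an ending like _2 or _b are one class to them, and where a whole thing is asked for, a point or a joint stands for the part that bears it (a point fixed in the world has none). Each returns a list of dicts, best first, with "conf" (0 to 1); they miss things now and then, are a little off and sometimes report something else, mostly with a low value. They report only what shows in the picture. A call takes as long as a camera call.
- arm.look_for(camera, query): "point" ([row, column] in pixels, amid what is visible of it).
- arm.silhouettes(camera, query): "region" (384x512 bool, what is visible of it) and "point" ([row, column] in pixels, amid what is visible of it).
- arm.place_of(camera, query): "point" ([row, column] in pixels: a listed point, or the origin of a listed thing).
The state is a dict: "clock": time; "joints": joint angles; "dq": joint speeds; "joint_efforts": joint torques, N m; "position": TCP position; "ee_rot": TCP orientation; "force": force on the tool from outside, world axes, zero at the start; "ft_torque": the same for the moment, N m; "width": opening from 0.0 (shut) to 1.0 (fully open); "gripper_force": force on a finger pad.
Only numpy, scipy, OpenCV 4.12 (cv2) and the standard library are available. Lean on these libraries where they do the work, as an engineer would, in place of code of your own. Each camera call takes 0.05 s, during which the arm holds its last target. There are 200 camera calls.

## Task

Plug the yellow specimen carrier, stub up, into the square socket of the clamshell holder, swing the blue cover down over it, and then push the red-handled pin down through the cover's hole into the hole beneath, flange against the cover. The socket is sprung, so keep pressing the pin down with the gripper so that the cover stays fully shut, and finish like that, still holding the pin and pressing; leave the other things on the bench where they are.

Things in the scene. Friction and masses are not known exactly. Their poses are not given: they have to be found in the camera images.
- holder: clamshell specimen holder fixed to the bench: lower half an aluminium block 120 (x) x 90 (y) x 34 (z) mm, blue cover hinged on it. Origin: centre of the block's underside on the bench; x points to the hinge (away from the robot, turned by up to about 0.35 rad either way), y runs along the hinge, z up.
- socket (a point): centre of the mouth of the square socket, 38 x 38 mm, in the holder's top face (34 mm above the bench), sides along the holder's x and y. Its floor, a spring plunger 16 mm below the mouth, gives up to 4.5 mm (about 3.5 N per mm): the carrier's foot sits level with the top face until the cover presses it 3 mm deeper.
- pin_hole (a point): mouth of the round pin hole in the holder's top face, 40 mm in front of the socket's centre (towards the robot); diameter 10.5 mm, right through the 34 mm block.
- hinge_line (a point): middle of the cover's hinge axis, at the height of the holder's top face, 50 mm beyond the socket's centre; the axis runs along the holder's y.
- cover (a joint): cover's angle, rad: 0 fully shut, flat on the holder; 1.57 upright; stop at 2.15. Starts at 1.7 to 2.05, leaning back away from the robot. Light friction hinge (about 0.07 N m): stays where left. With the carrier in, the spring makes it stand about 0.04 to 0.05 ajar unless pressed; holding it shut takes about 4 to 6 N at its pin hole.
- cover_hole (a point): mouth of the cover's round pin hole (diameter 11.5 mm), in its outer face (upper when shut), 90 mm from the hinge; over pin_hole when shut. The cover is a blue plate, 108 mm long from the hinge, 76 wide, 8 thick (shut: upper face 42 mm above the bench), with a 30 x 22 mm window for the carrier's stub and two 3 mm pads below that press on the carrier's foot.
- carrier: specimen carrier, loose: yellow square foot 36 x 36 x 16 mm with a slightly smaller bottom edge, and a white square grip stub 12 x 12 x 28 mm upright on its middle (44 mm tall in all). Origin: centre of the foot's underside; z up, x and y along its sides (any quarter turn fits). Starts upright on the black mat.
- pad: black rubber mat fixed to the bench, 85 x 85 x 6 mm, origin at the centre of its underside; the carrier starts on it.
- pin: locking pin, loose, upright in its stand: steel shaft 8 mm diameter and 32 mm long with a pointed tip, steel flange 22 mm diameter and 6 mm thick above it, then a red round grip 14 mm diameter and 26 mm tall (64 mm in all). Origin: the tip; z towards the red grip.
- stand: grey block 60 x 60 x 45 mm fixed to the bench, origin at the centre of its underside; the pin stands in its central hole with the flange resting on top, so its tip is 13 mm and its red grip 51 to 77 mm above the bench.
- oil: small dropper-type oil bottle, 28 mm wide, 62 mm tall (bystander); origin at the centre of its underside. Leave it where it is.
- dish: closed glass culture dish, 94 mm wide, 16 mm tall (bystander); origin at the centre of its underside. Leave it where it is.
- objective: spare microscope objective standing on its mount, 30 mm wide, 52 mm tall (bystander); origin at the centre of its underside. Leave it where it is.
- slidebox: green slide box, 85 x 35 x 30 mm (bystander); origin at the centre of its underside. Leave it where it is.
- vial: small jar, 26 mm wide, 50 mm tall (bystander); origin at the centre of its underside. Leave it where it is.
- gauge: flat steel gauge block, 75 x 25 x 8 mm (bystander); origin at the centre of its underside. Leave it where it is.

How it is judged:
By the outcome, as a careful person would: the job done as asked, in the order asked, and still so for the second after the job is handed in, while the arm keeps its last pose, push and grip.
It also fails if it takes over 72 s, if anything falls off the work surface, if the arm or the gripper's body presses on something with over 40 N, if the wrist force passes 120 N, or if a joint passes its speed limit or range.

## Working session

There is one attempt and no reset: what is moved stays moved. The work goes in short steps, Python scripts to look and compute and a shell command to move; the robot and the scene stay as the last step left them, time stands still between calls to the robot, and variables do not carry over. Pictures are saved under pics/ and viewed, at most 10 in all, crops included, and the job is handed in when it is done.

```bash
mkdir -p pics; cat > h.py <<'E'
import numpy as np, cv2
from cell import arm
from scipy.spatial.transform import Rotation as R
def ray(cam,rc):
    c=arm.get_calibration(cam);K=np.array(c["intrinsics"]);D=np.array(c["distortion"]);P=np.array(c["pose"])
    u=cv2.undistortPoints(np.array([[[rc[1],rc[0]]]],float),K,D)[0,0]
    return P[:3,3],P[:3,:3]@np.array([u[0],-u[1],-1])
def atz(cam,rc,z):
    o,d=ray(cam,rc);return o+d*(z-o[2])/d[2]
def proj(cam,p):
    c=arm.get_calibration(cam);K=np.array(c["intrinsics"]);D=np.array(c["distortion"]);P=np.array(c["pose"])
    q=P[:3,:3].T@(np.array(p)-P[:3,3])
    r=cv2.projectPoints(np.array([[q[0],-q[1],-q[2]]]),np.zeros(3),np.zeros(3),K,D)[0][0,0]
    return r[::-1]
def tri(a,b):
    (o1,d1),(o2,d2)=ray("scene",a),ray("top",b)
    A=np.c_[d1,-d2];t=np.linalg.lstsq(A,o2-o1,rcond=None)[0]
    p,q=o1+d1*t[0],o2+d2*t[1];return (p+q)/2,np.linalg.norm(p-q)
def snap(cam,name):
    im=arm.get_image(cam);cv2.imwrite("pics/"+name,im[:,:,::-1]);return im
def tool(dw):
    s=arm.observe();return R.from_rotvec(s["ee_rot"]).inv().apply(dw)
E
python3 - <<'E'
from h import *
np.set_printoptions(precision=4,suppress=True)
snap("scene","s0.png");snap("top","t0.png")
for c in("scene","top"):print(c,np.array(arm.get_calibration(c)["pose"])[:3])
Z=dict(socket=.034,pin_hole=.034,hinge_line=.034,cover_hole=None,carrier=.006,pin=.013,stand=0,holder=0,pad=0,oil=0,dish=0,objective=0,slidebox=0,vial=0,gauge=0)
for n,z in Z.items():
    r={c:arm.place_of(c,n) for c in("scene","top")}
    for c in r:
        for d in r[c][:2]:
            print(n,c,np.round(d["point"],1),round(d["conf"],2),atz(c,d["point"],z) if z is not None else "")
    if r["scene"] and r["top"]: print("  tri",tri(r["scene"][0]["point"],r["top"][0]["point"]))
s=arm.observe();print(s)
E
```

```text
scene [[ 0.8736 -0.3787  0.3056  0.8776]
 [ 0.4865  0.6935 -0.5314 -0.5381]
 [-0.0107  0.6129  0.7901  0.8614]]
top [[-0.0032  0.998  -0.0629  0.543 ]
 [-0.9999 -0.0039 -0.0102  0.0041]
 [-0.0105  0.0629  0.998   0.806 ]]
socket scene [173.2 258.1] 0.87 [0.5336 0.0505 0.034 ]
socket scene [128.4 279.4] 0.7 [0.5104 0.1963 0.034 ]
socket top [230.6 232. ] 0.58 [0.525  0.0559 0.034 ]
  tri (array([0.5267, 0.0579, 0.0219]), np.float64(0.0045855695922503775))
pin_hole scene [160.5 246.8] 0.97 [0.4929 0.0708 0.034 ]
pin_hole top [245.5 226.9] 0.7 [0.494  0.0666 0.034 ]
  tri (array([0.4949, 0.0665, 0.0394]), np.float64(0.001274828039147711))
hinge_line scene [186.4 273.1] 0.9 [0.5803 0.0338 0.034 ]
hinge_line top [208.7 236. ] 0.72 [0.5706 0.0475 0.034 ]
  tri (array([0.5718, 0.049 , 0.0116]), np.float64(0.0009292887336403649))
cover_hole scene [166.4 283.7] 0.56 
cover_hole top [187.6 243.6] 0.6 
  tri (array([0.6065, 0.0283, 0.1215]), np.float64(0.0003900153124814699))
carrier scene [123.  280.8] 0.54 [0.4922 0.2397 0.006 ]
carrier top [237.  153.6] 0.81 [0.5104 0.2292 0.006 ]
carrier to
[... 2157 characters left out ...]
9))
gauge scene [300.3 322.4] 0.72 [ 0.7829 -0.142   0.    ]
gauge top [115.3 322.9] 0.69 [ 0.7796 -0.1445  0.    ]
  tri (array([ 0.7813, -0.1434,  0.0004]), np.float64(0.004064412819560332))
{'clock': 1.6, 'joints': array([-1.3086,  0.4345,  0.025 ,  1.5732, -0.0116,  1.134 , -0.0751]), 'dq': array([ 0.0008, -0.0007,  0.0004,  0.0008,  0.0004, -0.0001,  0.0001]), 'joint_efforts': array([  0.0001, -66.7664,   0.9842, -31.4807,  -0.0606,   0.0328,
         0.    ]), 'position': array([0.223 , 0.5839, 0.4047]), 'ee_rot': array([0.5701, 3.0894, 0.0001]), 'force': array([-0.1735,  0.1257, -0.302 ]), 'ft_torque': array([0.0051, 0.0193, 0.0198]), 'gripper_force': 0.0, 'width': 1.0014783235155704}
```

```bash
python3 - <<'E'
import cv2
t=cv2.imread("pics/t0.png");s=cv2.imread("pics/s0.png")
cv2.imwrite("pics/t0c.png",cv2.resize(t[150:300,120:270],(600,600),interpolation=cv2.INTER_CUBIC))
cv2.imwrite("pics/s0b.png",cv2.resize(s,(768,576),interpolation=cv2.INTER_CUBIC))
E
```

```text
(no output)
```

View pics/t0c.png

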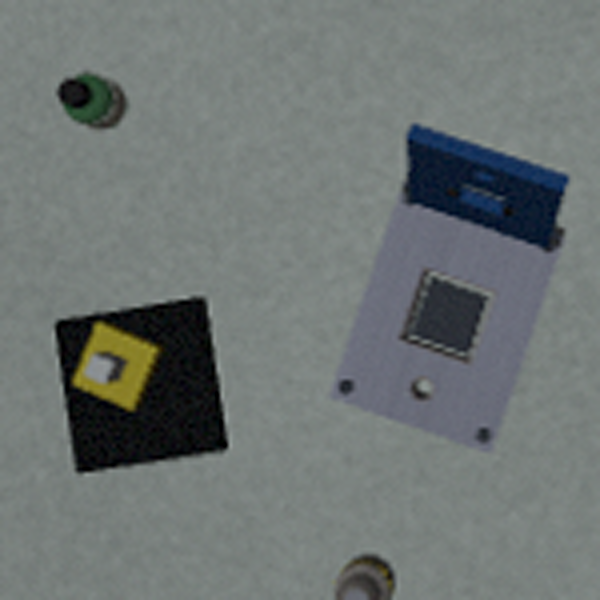

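View pics/s0b.png

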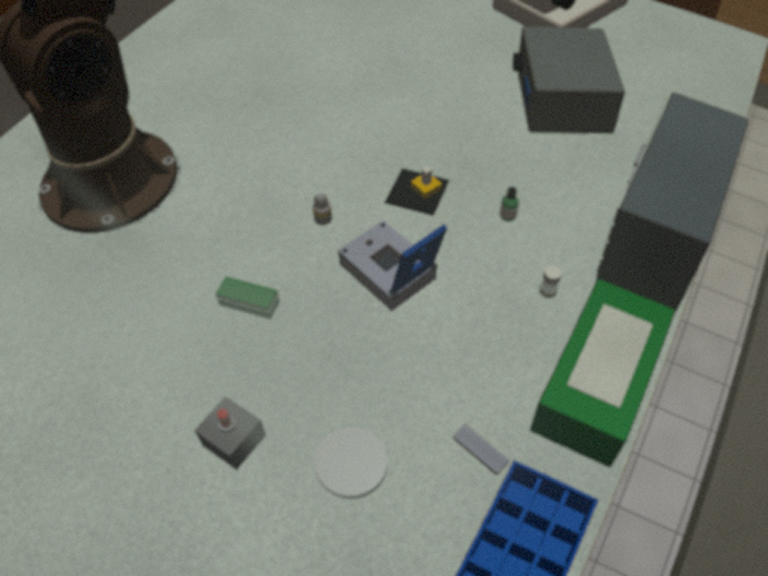

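The top crop (4x, offset row 150, col 120) shows the carrier foot with corners near (98,322), (160,345), (137,411) and (72,383). The socket corners are near (425,270), (492,290), (468,358) and (403,340), and the pin hole is at (423,388). In the scene view the cover leans back and the pin stands in its grey block at lower left.

```bash
python3 - <<'E'
from h import *
np.set_printoptions(precision=4,suppress=True)
def cr(l,z):return np.array([atz("top",(150+(y-1.5)/4,120+(x-1.5)/4),z) for x,y in l])
def ang(P):
    e=[np.arctan2(*(P[(i+1)%4]-P[i])[[1,0]]) for i in range(4)]
    return P.mean(0),np.degrees(e)%90,[np.linalg.norm(P[(i+1)%4]-P[i]) for i in range(4)]
print("carrier",ang(cr([(98,322),(160,345),(137,411),(72,383)],.022)))
print("socket",ang(cr([(425,270),(492,290),(468,358),(403,340)],.034)))
print("block",ang(cr([(332,398),(492,450),(560,247),(400,200)],.034)))
print("hole",cr([(423,388)],.034))
im=cv2.imread("pics/t0.png")
b=im.astype(int)
y=((b[:,:,2]-b[:,:,0]>60)&(b[:,:,1]-b[:,:,0]>40)).astype(np.uint8)
y[:, :120]=0;y[:,200:]=0
k=cv2.minAreaRect(np.argwhere(y)[:,::-1].astype(np.float32));print(k)
B=cv2.boxPoints(k);print(ang(np.array([atz("top",(v,u),.022) for u,v in B])))
for cam,f in(("top","t0"),("scene","s0")):
    b=cv2.imread(f"pics/{f}.png").astype(int)
    r=(b[:,:,2]-b[:,:,1]>35)&(b[:,:,2]-b[:,:,0]>35)
    n,l,st,c=cv2.connectedComponentsWithStats(r.astype(np.uint8))
    for i in range(1,n):
        if st[i,4]>6:print(cam,c[i][::-1],st[i],atz(cam,c[i][::-1],.07))
cv2.imwrite("pics/t0p.png",cv2.resize(im[215:275,355:425],(700,600),interpolation=cv2.INTER_CUBIC))
E
```

```text
carrier (array([0.5026, 0.2351, 0.022 ]), array([70.2458, 70.7521, 67.5688, 66.8214]), [np.float64(0.036037758166467974), np.float64(0.03727353192653042), np.float64(0.038531795343959584), np.float64(0.03553585506320264)])
socket (array([0.5299, 0.0572, 0.034 ]), array([73.267 , 70.4151, 74.5058, 72.5089]), [np.float64(0.0365486266444303), np.float64(0.03750712339458834), np.float64(0.03519646376855982), np.float64(0.038224919535469984)])
block (array([0.5252, 0.0578, 0.034 ]), array([72.0983, 71.2686, 73.4345, 71.0521]), [np.float64(0.0876976800833648), np.float64(0.11127137662045662), np.float64(0.08733814617089963), np.float64(0.10924133351125276)])
hole [[0.4917 0.0697 0.034 ]]
((148.37930297851562, 240.9482879638672), (16.93853187561035, 17.46375846862793), 23.198591232299805)
(array([0.5026, 0.2361, 0.022 ]), array([66.7057, 67.4556, 66.6998, 67.6848]), [np.float64(0.03744003597240031), np.float64(0.036905817222699755), np.float64(0.03729247193412869), np.float64(0.03690421102514679)])
top [246.7119 399.8475] [395 244  10   7  59] [ 0.4913 -0.2834  0.07  ]
scene [275.3571 147.6429] [145 273   6   6  28] [ 0.4887 -0.285   0.07  ]
```

View pics/t0p.png

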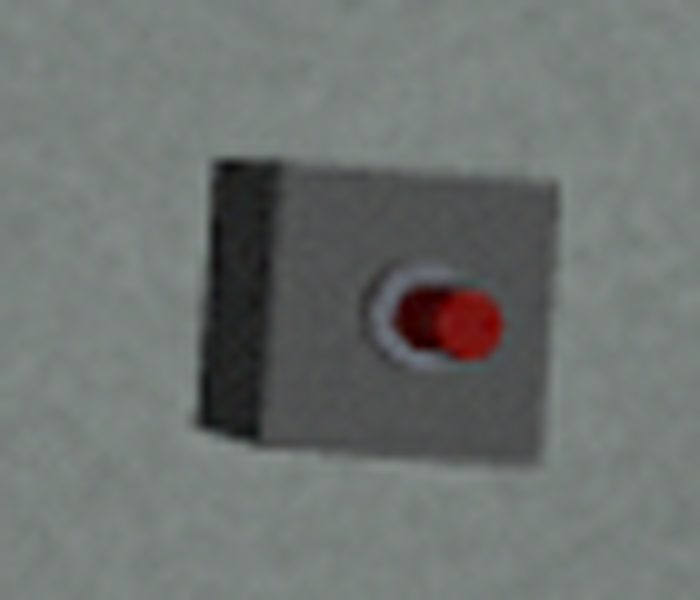

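Red grip top sits at crop (470,325), i.e. pixel row about 247, col 402.

```bash
cat >> h.py <<'E'
def rel(p,ydeg=None):
    """grasp point target (world), tool-y heading target mod 180 -> tool shift and roll"""
    s=arm.observe();Rm=R.from_rotvec(s["ee_rot"]);g=s["position"]+Rm.apply([0,0,.159])
    d=Rm.inv().apply(np.array(p)-g);y=Rm.apply([0,1,0]);h=np.degrees(np.arctan2(y[1],y[0]))
    roll=0 if ydeg is None else -np.radians((ydeg-h+90)%180-90)
    print("grasp",np.round(g,4),"head",round(h,2),"tilt",np.round(Rm.apply([0,0,1])[:2],4),"-> shift",np.round(d,4),"roll",round(roll,4),"F",np.round(s["force"],1),"t",s["clock"]);return d,roll
E
python3 - <<'E'
from h import *
print(atz("top",(247.4,401.95),.077))
rel([.5026,.2356,.13],67.2)
E
```

```text
[ 0.49039422 -0.28493537  0.077     ]
grasp [0.223  0.5839 0.2457] head 69.09 tilt [0. 0.] -> shift [-0.3855 -0.2256  0.1157] roll 0.033 F [-0.2  0.1 -0.3] t 1.6
```

```bash
python3 -m inch '-0.04 -0.023 0.01 0.033 0.04;-0.08 -0.046 0.02 0.033 0.04;-0.12 -0.07 0.03 0.033 0.04;-0.16 -0.093 0.04 0.033 0.04;-0.20 -0.116 0.05 0.033 0.04'; python3 -m inch '-0.04 -0.022 0.012 0 0.04;-0.08 -0.044 0.025 0 0.04;-0.12 -0.066 0.037 0 0.04;-0.18 -0.109 0.06 0 0.04;-0.18 -0.109 0.06 0 0.04'
python3 - <<'E'
from h import *
rel([.5026,.2356,.044],67.2)
snap("scene","s1.png");t=snap("top","t1.png")
E
```

```text
clock: 2.1
position: [0.3693, 0.4026, 0.3546]
ee_rot: [0.62, 3.079, 0.001]
force: [1.4, 0.9, 0.5]
width: 0.614
gripper_force: 0.0
clock: 2.6
position: [0.494, 0.2298, 0.2939]
ee_rot: [0.627, 3.078, -0.003]
force: [0.6, -0.1, 0.6]
width: 0.436
gripper_force: 0.0
grasp [0.494  0.2295 0.1349] head 66.96 tilt [ 0.0003 -0.0019] -> shift [-0.0054  0.0091  0.0909] roll -0.0042 F [ 0.6 -0.1  0.6] t 2.6
```

```bash
python3 -m inch '-0.005 0.008 0.025 -0.004 0.04;-0.005 0.008 0.05 -0.004 0.04;-0.005 0.008 0.06 -0.004 0.04;-0.005 0.008 0.06 -0.004 0.04'
python3 - <<'E'
from h import *
rel([.5026,.2356,.044],67.2)
s=snap("scene","s1.png");t=snap("top","t1.png")
a=cv2.resize(s[90:150,250:325],(750,600),interpolation=cv2.INTER_CUBIC)
cv2.imwrite("pics/s1c.png",a[:,:,::-1])
E
```

```text
clock: 3.1
position: [0.499, 0.2398, 0.2337]
ee_rot: [-0.613, -3.079, 0.002]
force: [-0.7, 0.0, 0.6]
width: 0.438
gripper_force: 0.0
grasp [0.4986 0.2396 0.0747] head 67.49 tilt [-0.0025 -0.0011] -> shift [-0.0053 -0.0021  0.0307] roll 0.005 F [-0.7  0.   0.6] t 3.1
```

View pics/s1c.png

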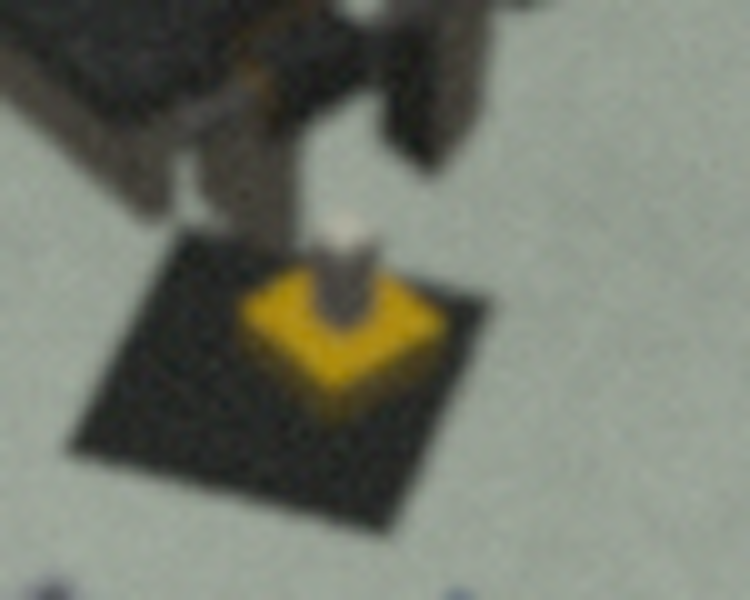

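The gripper is above the stub, fingers either side; foot centre at scene crop (345,322), i.e. pixel row 122, col 284.5.

```bash
python3 -m inch '-0.004 -0.002 0.02 0.005 0.04;-0.004 -0.002 0.03 0.005 0.04;-0.004 -0.002 0.03 0.005 0.04;-0.004 -0.002 0.03 0.005 0.04'
python3 - <<'E'
from h import *
print(atz("scene",(122,284.35),.022))
for i in range(3): rel([.5026,.2356,.044],67.2); arm.get_image("top")
E
```

```text
clock: 3.6
position: [0.5028, 0.2362, 0.2053]
ee_rot: [0.622, 3.079, 0.0]
force: [-0.8, -0.6, 0.8]
width: 0.439
gripper_force: 0.0
[0.50544585 0.23240992 0.022     ]
grasp [0.5028 0.2363 0.0463] head 67.16 tilt [0.0002 0.0003] -> shift [-0.     -0.0007  0.0023] roll -0.0007 F [-0.8 -0.6  0.8] t 3.6
grasp [0.5031 0.2364 0.0465] head 67.16 tilt [0.0007 0.0006] -> shift [ 0.0001 -0.0009  0.0025] roll -0.0007 F [-0.1  0.  -0.1] t 3.65
grasp [0.5031 0.2364 0.0466] head 67.16 tilt [0.001  0.0007] -> shift [ 0.0002 -0.001   0.0026] roll -0.0007 F [0.1 0.5 0.4] t 3.7
```

```bash
python3 -m inch '0 -0.001 0.002 0 0.04;0 -0.001 0.002 0 0.006;0 -0.001 0.002 0 0.006;0 -0.001 0.002 0 0.006;0 -0.001 0.002 0 0.006' 30;python3 -m inch '0 0 0 0 0.006;0 0 0 0 0.006;0 0 -0.03 0 0.006;0 0 -0.06 0 0.006;0 0 -0.06 0 0.006'
python3 - <<'E'
from h import *
arm.get_image("top");arm.get_image("top")
rel([.529,.0575,.12],72)
E
```

```text
clock: 4.25
position: [0.5024, 0.2351, 0.2028]
ee_rot: [0.623, 3.079, 0.0]
force: [1.3, 0.1, 0.3]
width: 0.132
gripper_force: 0.0
clock: 4.75
position: [0.5037, 0.2356, 0.2661]
ee_rot: [0.622, 3.075, 0.006]
force: [0.6, -0.0, -0.0]
width: 0.125
gripper_force: 30.0
grasp [0.5026 0.2352 0.1041] head 67.15 tilt [0.0011 0.0007] -> shift [-0.0933 -0.1535 -0.016 ] roll -0.0847 F [-0.3  0.4 -0.4] t 4.85
```

```bash
python3 -m inch '-0.025 -0.04 0 -0.085 0.006;-0.05 -0.08 0 -0.085 0.006;-0.075 -0.12 0 -0.085 0.006;-0.0933 -0.1535 0 -0.085 0.006;-0.0933 -0.1535 0.015 -0.085 0.006' ;python3 -m inch '0 0 0 0 0.006;0 0 0 0 0.006'
python3 - <<'E'
from h import *
s=snap("scene","s2.png");t=snap("top","t2.png")
rel([.529,.0575,.085],72)
A=cv2.resize(s[130:200,215:295],(400,350),interpolation=cv2.INTER_CUBIC)
B=cv2.resize(t[190:265,190:275],(397,350),interpolation=cv2.INTER_CUBIC)
cv2.imwrite("pics/c2.png",np.hstack([A,B])[:,:,::-1])
E
```

```text
clock: 5.35
position: [0.5294, 0.0507, 0.2478]
ee_rot: [0.504, 3.099, -0.004]
force: [0.0, -0.1, -0.0]
width: 0.129
gripper_force: 30.0
clock: 5.55
position: [0.5282, 0.0581, 0.2469]
ee_rot: [-0.489, -3.101, 0.0]
force: [0.4, 0.4, -1.0]
width: 0.125
gripper_force: 30.0
grasp [0.5285 0.0587 0.0886] head 72.13 tilt [-0.0006  0.0004] -> shift [-0.0008 -0.001   0.0036] roll 0.0023 F [ 0.   0.7 -0.3] t 5.65
```

View pics/c2.png

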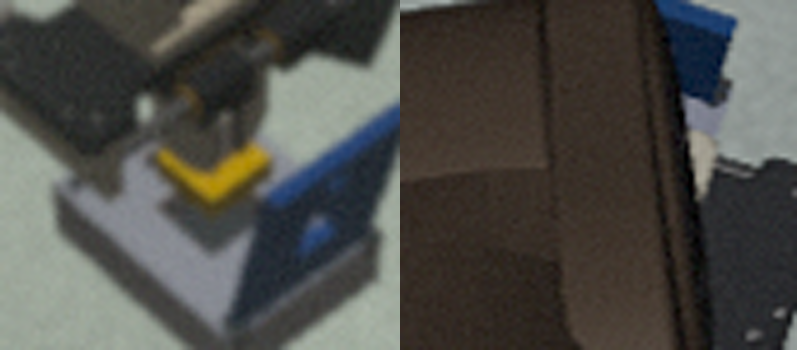

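Scene view shows the foot hovering over the socket; its near corner is at crop (210,193), left at (160,150) and right at (270,152). The top camera is blocked by the arm.

```bash
python3 - <<'E'
import cv2,numpy as np
s=cv2.imread("pics/s0.png");s2=cv2.imread("pics/s2.png")
A=cv2.resize(s[150:190,235:275],(400,400),interpolation=cv2.INTER_CUBIC)
B=cv2.resize(s2[150:190,235:275],(400,400),interpolation=cv2.INTER_CUBIC)
cv2.imwrite("pics/c3.png",np.hstack([A,B]))
E
```

```text
(no output)
```

View pics/c3.png

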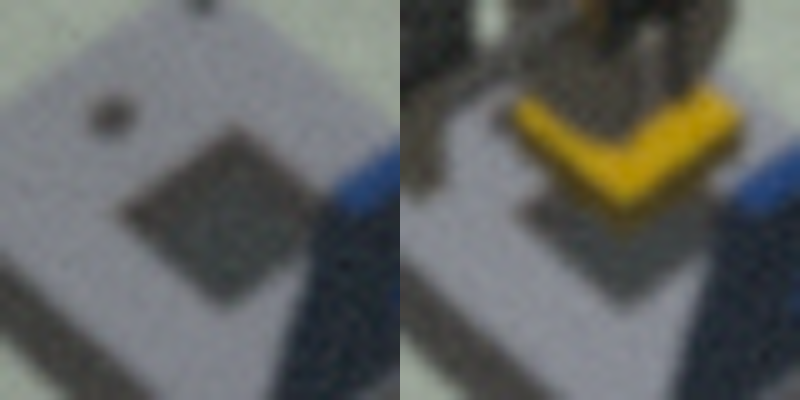

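Socket corners in the s0 crop are at (235,125), (120,212) and (225,308), with the pin hole at (112,115). The held foot's top corners are at (115,108), (345,112) and (225,208).

```bash
python3 - <<'E'
from h import *
np.set_printoptions(precision=4,suppress=True)
def w(x,y,z):return atz("scene",(150+(y-4.5)/10,235+(x-4.5)/10),z)[:2]
T,L,B=[w(*p,.034) for p in((235,125),(120,212),(225,308))]
u=np.array([np.cos(np.radians(-18)),np.sin(np.radians(-18))]);v=np.array([-u[1],u[0]])
print("socket: mid TB",(T+B)/2,"sides",np.linalg.norm(T-L),np.linalg.norm(L-B),"ang",np.degrees(np.arctan2(*(B-L)[::-1])),np.degrees(np.arctan2(*(T-L)[::-1])))
print("hole",w(112,115,.034), "-> socket",w(112,115,.034)+.04*u)
z=.0886-.038+.016
l,r,n=[w(*p,z) for p in((115,108),(345,112),(225,208))]
print("foot mid LR",(l+r)/2,"sides",np.linalg.norm(l-n),np.linalg.norm(r-n))
print("near corner", n,"-> centre",n-.018*u+.018*v, "socket from B",B-.019*u+.019*v)
for nm in("socket","pin_hole"):print(nm,[proj("scene",[*(np.array([.529,.0575])-k*u),.034]) for k in(0,.04)])
E
```

```text
socket: mid TB [0.5295 0.0553] sides 0.03593107813004992 0.03619613128437982 ang -20.43637930601586 73.88503270764684
hole [0.4917 0.0682] -> socket [0.5297 0.0559]
foot mid LR [0.5287 0.0578] sides 0.037324670418247004 0.03738450813229497
near corner [0.5413 0.0332] -> centre [0.5298 0.0558] socket from B [0.5293 0.0557]
socket [array([170.3137, 257.8195]), array([160.4553, 245.8414])]
pin_hole [array([170.3137, 257.8195]), array([160.4553, 245.8414])]
```

```bash
python3 -m inch '-0.0008 -0.001 0 0.002 0.006;-0.0008 -0.001 0.012 0.002 0.006;-0.0008 -0.001 0.014 0.002 0.006;-0.0008 -0.001 0.017 0.002 0.006;-0.0008 -0.001 0.02 0.002 0.006' ;python3 -m inch '0 0 0.002 0 0.006;0 0 0.004 0 0.006;0 0 0.004 0 0.006'
python3 - <<'E'
from h import *
arm.get_image("scene");rel([.529,.0575,.056],72)
E
```

```text
clock: 6.15
position: [0.5292, 0.0562, 0.2274]
ee_rot: [-0.494, -3.102, 0.0]
force: [1.9, -0.7, -0.6]
width: 0.125
gripper_force: 30.0
clock: 6.45
position: [0.5291, 0.0561, 0.2235]
ee_rot: [-0.494, -3.102, 0.0]
force: [0.8, -0.9, -0.1]
width: 0.132
gripper_force: 30.0
grasp [0.5292 0.0562 0.0647] head 71.9 tilt [-0.0001  0.    ] -> shift [0.0006 0.0012 0.0087] roll -0.0017 F [-1.1  0.4 -0.6] t 6.5
```

```bash
python3 -m inch '0 0 0.003 0 0.006;0 0 0.006 0 0.006;0 0 0.0085 0 0.006;0 0 0.0095 0 0.006;0 0 0.0095 0 0.006'
python3 - <<'E'
from h import *
arm.get_image("scene");rel([.529,.0575,.056],72)
E
```

```text
clock: 7.0
position: [0.5291, 0.0561, 0.2141]
ee_rot: [-0.494, -3.102, 0.0]
force: [-0.5, -0.8, 1.5]
width: 0.129
gripper_force: 30.0
grasp [0.5291 0.0562 0.0552] head 71.91 tilt [-0.0003  0.    ] -> shift [ 0.0005  0.0012 -0.0008] roll -0.0017 F [-1.4 -1.1  0.5] t 7.05
```

```bash
python3 -m inch '0 0 -0.0005 0 0.04;0 0 -0.0005 0 0.04;0 0 -0.0005 0 0.04;0 0 -0.0005 0 0.04;0 0 -0.02 0 0.04' 20; python3 -m inch '0 0 -0.04 0 0.04;0 0 -0.08 0 0.0;0 0 -0.12 0 0.0;0 0 -0.12 0 0.0'; python3 -m inch '-0.045 0 0 0 0;-0.09 0 0 0 0;-0.135 0 0 0 0;-0.135 0 0 0 0';
python3 - <<'E'
from h import *
s=snap("scene","s4.png");t=snap("top","t4.png")
rel([.657,.0143,.119],72)
for c in("scene","top"):print([(np.round(d["point"],1),d["conf"]) for d in arm.place_of(c,"cover_hole")])
A=cv2.resize(s[100:210,210:330],(380,350),interpolation=cv2.INTER_CUBIC)
B=cv2.resize(t[165:275,175:295],(380,350),interpolation=cv2.INTER_CUBIC)
cv2.imwrite("pics/c4.png",np.hstack([A,B])[:,:,::-1])
E
```

```text
clock: 7.55
position: [0.5283, 0.0561, 0.2327]
ee_rot: [-0.493, -3.099, 0.002]
force: [-0.2, -0.0, 0.0]
width: 0.431
gripper_force: 0.0
clock: 7.95
position: [0.5308, 0.0562, 0.3595]
ee_rot: [0.493, 3.094, 0.005]
force: [0.7, 0.5, -1.0]
width: 0.223
gripper_force: 0.0
clock: 8.35
position: [0.6613, 0.0114, 0.3527]
ee_rot: [0.499, 3.1, -0.003]
force: [0.3, -0.5, -0.0]
width: 0.0
gripper_force: 0.0
grasp [0.6575 0.0137 0.1937] head 71.84 tilt [-0.0018 -0.0004] -> shift [0.0006 0.0005 0.0747] roll -0.0028 F [-0.4 -0.9  1. ] t 8.45
[(array([166.3, 284.9]), 0.88)]
[]
```

View pics/c4.png

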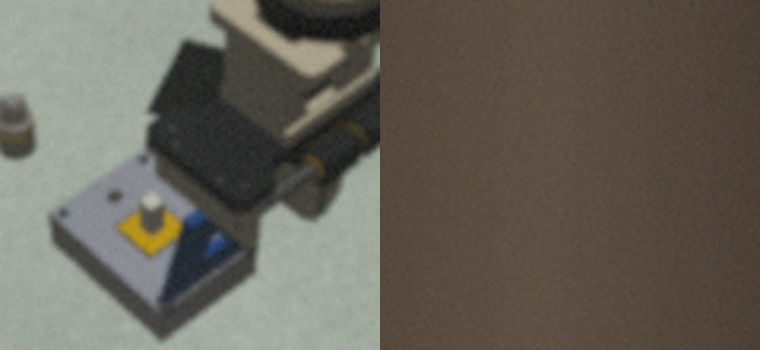

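The carrier sits in the socket with its stub up, at crop (152,215); the fingers are behind the cover. Next, go down and pull it.

```bash
python3 -m inch '0 0 0.03 0 0;0 0 0.06 0 0;0 0 0.075 0 0;0 0 0.075 0 0'; python3 -m inch '0.012 0 0 0 0;0.024 0 0 0 0;0.036 0 0 0 0;0.048 0 0 0 0;0.06 0 0 0 0'; python3 -m inch '0.012 0 0 0 0;0.024 0 0 0 0;0.036 0 0 0 0;0.048 0 0 0 0;0.06 0 0 0 0';
python3 - <<'E'
from h import *
s=snap("scene","s5.png")
rel([.529,.056,.119],72)
A=cv2.resize(s[100:210,210:330],(600,550),interpolation=cv2.INTER_CUBIC)
cv2.imwrite("pics/c5.png",A[:,:,::-1])
E
```

```text
clock: 8.95
position: [0.6561, 0.0148, 0.2774]
ee_rot: [-0.492, -3.099, 0.001]
force: [-0.7, 0.1, -0.1]
width: 0.008
gripper_force: 0.0
clock: 9.45
position: [0.6, 0.0332, 0.2802]
ee_rot: [0.494, 3.101, 0.001]
force: [1.2, -0.6, 2.1]
width: 0.007
gripper_force: 0.5
clock: 9.95
position: [0.5424, 0.0518, 0.2792]
ee_rot: [-0.494, -3.102, 0.0]
force: [0.9, 0.5, 0.6]
width: 0.003
gripper_force: 0.3
grasp [0.5403 0.0525 0.1199] head 71.95 tilt [-0.0024  0.0003] -> shift [ 0.0119 -0.0002  0.001 ] roll -0.0008 F [-1.9  0.2 -0.7] t 10.0
```

View pics/c5.png

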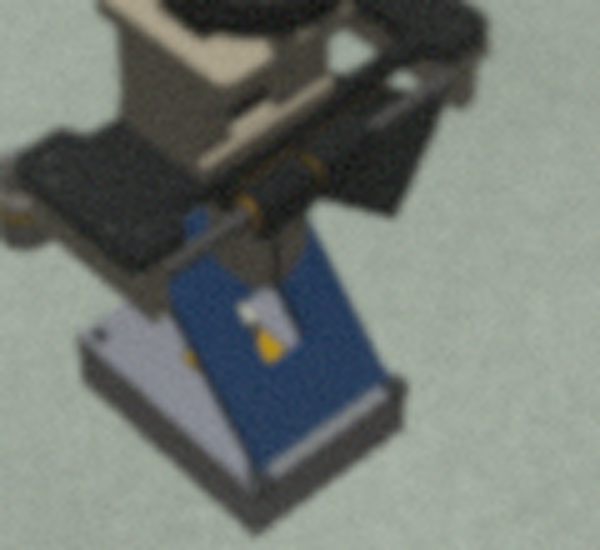

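The cover is now past upright, at about 0.9 rad, with the finger on its outer face at crop (262,270). Continue along the arc and down.

```bash
python3 -m inch '0.01 0 0 0 0;0.02 0 0.004 0 0;0.026 0 0.012 0 0;0.031 0 0.02 0 0;0.035 0 0.028 0 0'; python3 -m inch '0.003 0 0.008 0 0;0.006 0 0.016 0 0;0.007 0 0.021 0 0;0.007 0 0.024 0 0;0.007 0 0.024 0 0'; 
python3 - <<'E'
from h import *
s=snap("scene","s6.png")
rel([.529,.056,.063],72)
E
```

```text
clock: 10.5
position: [0.5096, 0.0626, 0.2503]
ee_rot: [-0.494, -3.102, 0.0]
force: [-1.1, 0.5, 0.2]
width: 0.003
gripper_force: 0.4
clock: 11.0
position: [0.5036, 0.0644, 0.2268]
ee_rot: [-0.494, -3.102, 0.0]
force: [-0.9, 0.0, -0.6]
width: 0.001
gripper_force: 0.0
grasp [0.5037 0.0644 0.0681] head 71.89 tilt [ 0.     -0.0001] -> shift [-0.0266 -0.0002  0.0051] roll -0.002 F [0.4 0.2 0.2] t 11.05
```

```bash
python3 -m inch '0 0 0.003 0 0;0 0 0.0055 0 0;0 0 0.0065 0 0;0 0 0.0065 0 0'; python3 -m inch '0 0 -0.04 0 0;0 0 -0.08 0 0.03;0 0 -0.13 0 0.03;0 0 -0.13 0 0.03';
python3 - <<'E'
from h import *
rel([.4904,-.285,.13],90)
E
```

```text
clock: 11.45
position: [0.5036, 0.0647, 0.2208]
ee_rot: [0.494, 3.102, 0.0]
force: [0.0, 0.5, 2.8]
width: 0.002
gripper_force: 1.6
clock: 11.85
position: [0.5054, 0.0645, 0.3566]
ee_rot: [0.493, 3.093, 0.006]
force: [0.6, -0.6, 0.5]
width: 0.218
gripper_force: 0.0
grasp [0.5069 0.0649 0.1976] head 71.88 tilt [0.0097 0.0024] -> shift [-0.0926 -0.3381  0.0666] roll -0.3163 F [ 0.6 -0.6  0.5] t 11.85
```

```bash
python3 -m inch '-0.013 -0.048 0 0 0.04;-0.026 -0.096 0 0 0.04;-0.039 -0.144 0 0 0.04;-0.052 -0.19 0 0 0.04;-0.065 -0.238 0 0 0.04'; python3 -m inch '-0.013 -0.048 0 0 0.04;-0.0276 -0.1 0.02 0 0.04;-0.0276 -0.1 0.06 0 0.04;-0.0276 -0.1 0.06 0 0.04;-0.0276 -0.1 0.06 0 0.04';
python3 - <<'E'
from h import *
s=snap("scene","s7.png");t=snap("top","t7.png")
rel([.4904,-.285,.13])
A=cv2.resize(s[250:320,110:190],(400,350),interpolation=cv2.INTER_CUBIC)
B=cv2.resize(t[190:265,190:275],(397,350),interpolation=cv2.INTER_CUBIC)
cv2.imwrite("pics/c7.png",np.hstack([A,B])[:,:,::-1])
for c in("scene","top"):
  for n in("cover_hole","pin_hole"):print(n,c,[(np.round(d["point"],1),round(d["conf"],2),np.round(atz(c,d["point"],.0455),4)) for d in arm.place_of(c,n)])
E
```

```text
clock: 12.35
position: [0.4909, -0.1836, 0.3506]
ee_rot: [0.493, 3.103, 0.0]
force: [1.2, 0.3, 0.8]
width: 0.436
gripper_force: 0.0
clock: 12.85
position: [0.4863, -0.2849, 0.2902]
ee_rot: [-0.494, -3.1, -0.002]
force: [0.7, -0.2, 0.3]
width: 0.436
gripper_force: 0.0
grasp [ 0.4877 -0.2845  0.1331] head 72.01 tilt [ 0.0016 -0.    ] -> shift [-0.0027  0.0004  0.0031] roll 0 F [-0.2  1.   0.6] t 12.95
cover_hole scene [(array([158. , 249.6]), 0.76, array([0.5001, 0.0717, 0.0455])), (array([148.6, 213.9]), 0.21, array([0.414 , 0.0576, 0.0455]))]
pin_hole scene [(array([159.9, 245.4]), 0.92, array([0.4946, 0.0624, 0.0455]))]
cover_hole top [(array([246.4, 226.8]), 0.98, array([0.4929, 0.0658, 0.0455])), (array([245.1, 386.3]), 0.75, array([ 0.4934, -0.264 ,  0.0455]))]
pin_hole top [(array([247.8, 226.4]), 0.81, array([0.49  , 0.0667, 0.0455]))]
```

View pics/c7.png

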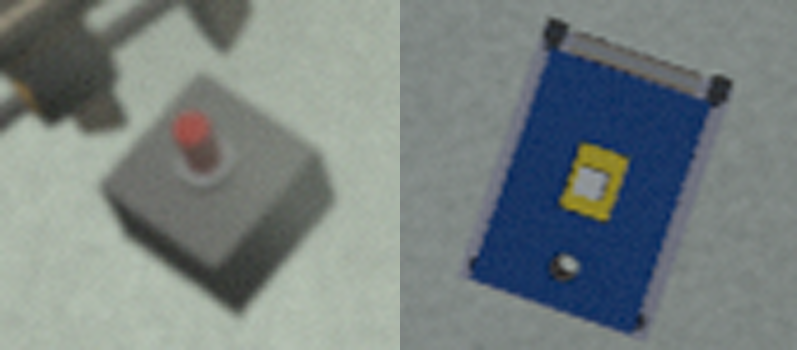

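The stand and pin are clear: grip top at scene crop (192,128), i.e. row 275, col 148. In the top view the cover is nearly shut, with the stub in the window and the holes aligned at (566,267), i.e. row 247, col 225.5.

```bash
python3 - <<'E'
from h import *
print(atz("scene",(275.1,147.9),.077),atz("top",(246.7,225.1),.0455),atz("top",(246.7,225.1),.04))
rel([.4905,-.285,.072],72)
E
python3 -m inch '-0.002 0 0.02 0 0.04;-0.002 0 0.04 0 0.04;-0.002 0 0.06 0 0.04;-0.002 0 0.06 0 0.04;-0.002 0 0.06 0 0.04' 60
python3 - <<'E'
from h import *
rel([.4905,-.285,.072],72)
E
```

```text
[ 0.49228468 -0.28658346  0.077     ] [0.49229793 0.06933661 0.0455    ] [0.4919316  0.06980826 0.04      ]
grasp [ 0.4876 -0.2849  0.133 ] head 71.99 tilt [ 0.0021 -0.0005] -> shift [-0.0027  0.0008  0.061 ] roll -0.0001 F [-0.8 -0.1 -0.2] t 13.15
clock: 13.65
position: [0.4887, -0.286, 0.2314]
ee_rot: [0.493, 3.102, 0.0]
force: [-0.1, -0.5, 0.7]
width: 0.438
gripper_force: 0.0
grasp [ 0.4888 -0.286   0.0724] head 71.93 tilt [ 0.0002 -0.    ] -> shift [-0.0014  0.0014  0.0004] roll -0.0013 F [-0.1 -0.5  0.7] t 13.65
```

```bash
python3 -m inch '-0.002 0.0008 0 0 0.04;-0.002 0.0008 0 0 0.008;-0.002 0.0008 0 0 0.008;-0.002 0.0008 0 0 0.008;-0.002 0.0008 0 0 0.008' 60;python3 -m inch '0 0 0 0 0.008;0 0 0 0 0.008;0 0 -0.02 0 0.008;0 0 -0.05 0 0.008;0 0 -0.08 0 0.008'
python3 - <<'E'
from h import *
rel([.4912,.0685,.12],72)
E
```

```text
clock: 14.15
position: [0.4906, -0.286, 0.2309]
ee_rot: [0.494, 3.102, 0.0]
force: [0.1, 0.4, 2.7]
width: 0.141
gripper_force: 60.4
clock: 14.65
position: [0.4903, -0.2859, 0.3111]
ee_rot: [-0.494, -3.101, -0.0]
force: [0.5, -0.3, -0.9]
width: 0.144
gripper_force: 60.0
grasp [ 0.4901 -0.2858  0.1521] head 71.89 tilt [-0.0015  0.0005] -> shift [0.109  0.3371 0.0323] roll -0.0019 F [ 0.5 -0.3 -0.9] t 14.65
```

```bash
python3 -m inch '0.015 0.047 0 0 0.008;0.03 0.094 0 0 0.008;0.045 0.141 0 0 0.008;0.06 0.188 0 0 0.008;0.075 0.232 0 0 0.008';python3 -m inch '0.015 0.047 0 0 0.008;0.03 0.09 0 0 0.008;0.034 0.105 0.02 0 0.008;0.034 0.105 0.032 0 0.008;0.034 0.105 0.032 0 0.008'
python3 - <<'E'
from h import *
s=snap("scene","s8.png");t=snap("top","t8.png")
rel([.4912,.0685,.12],72)
A=cv2.resize(s[120:190,205:285],(800,600) if 0 else (680,595),interpolation=cv2.INTER_CUBIC)
cv2.imwrite("pics/c8.png",A[:,:,::-1])
print([proj("scene",[.4912,.0685,z]) for z in(.061,.045,.034)])
E
```

```text
clock: 15.15
position: [0.491, -0.04, 0.3107]
ee_rot: [0.494, 3.102, 0.0]
force: [0.3, 0.3, -0.3]
width: 0.136
gripper_force: 60.0
clock: 15.65
position: [0.4909, 0.0677, 0.2771]
ee_rot: [-0.493, -3.1, 0.003]
force: [-0.9, -0.5, -0.6]
width: 0.137
gripper_force: 60.0
grasp [0.4915 0.0665 0.1196] head 71.78 tilt [-0.0009 -0.001 ] -> shift [ 0.0009  0.0018 -0.0004] roll -0.0039 F [ 0.  -0.5  0.1] t 15.75
[array([152.91913866, 245.21158858]), array([157.68119116, 245.46220751]), array([160.89303052, 245.63149973])]
```

View pics/c8.png

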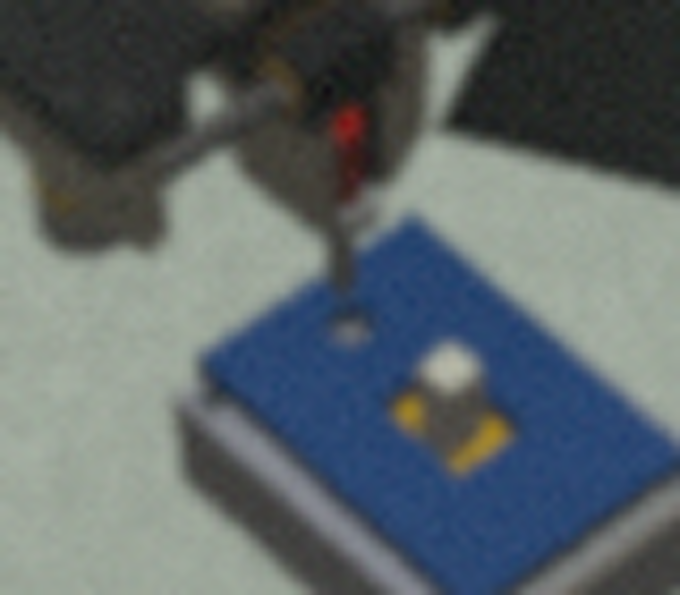

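The pin hangs just above the cover hole: tip at crop (343,290), hole centre at (350,325).

```bash
python3 - <<'E'
from h import *
f=lambda x,y,z:np.round(atz("scene",(120+(y-3.75)/8.5,205+(x-3.75)/8.5),z),4)
print("tip",f(343,292,.0605),"shaft at flange base",f(346,215,.0925),"hole",f(350,326,.045))
rel([.4915,.069,.06],72)
E
```

```text
tip [0.4919 0.066  0.0605] shaft at flange base [0.4947 0.0649 0.0925] hole [0.4921 0.0682 0.045 ]
grasp [0.4915 0.0665 0.1196] head 71.78 tilt [-0.0009 -0.001 ] -> shift [0.0008 0.0024 0.0596] roll -0.0039 F [ 0.  -0.5  0.1] t 15.75
```

```bash
python3 -m inch '0.0006 0.002 0 -0.003 0.008;0.0006 0.002 0.006 -0.003 0.008;0.0006 0.002 0.013 -0.003 0.008;0.0006 0.002 0.018 -0.003 0.008;0.0006 0.002 0.022 -0.003 0.008';python3 -m inch '0 0 0.003 0 0.008;0 0 0.006 0 0.008;0 0 0.009 0 0.008;0 0 0.009 0 0.008'
python3 - <<'E'
from h import *
rel([.4915,.0685,.06],72)
E
```

```text
clock: 16.25
position: [0.4916, 0.0701, 0.2561]
ee_rot: [-0.49, -3.103, 0.0]
force: [-0.0, 0.3, -0.3]
width: 0.141
gripper_force: 60.0
clock: 16.65
position: [0.4916, 0.0703, 0.2474]
ee_rot: [-0.489, -3.103, 0.0]
force: [-0.9, -0.4, 0.4]
width: 0.136
gripper_force: 60.0
grasp [0.4916 0.0703 0.0884] head 72.07 tilt [-0.0005 -0.0001] -> shift [-0.0005 -0.0017  0.0284] roll 0.0013 F [-0.9 -0.4  0.4] t 16.65
```

```bash
python3 -m inch '0 -0.0005 0.004 0 0.008;0 -0.0005 0.008 0 0.008;0 -0.0005 0.012 0 0.008;0 -0.0005 0.015 0 0.008;0 -0.0005 0.015 0 0.008'
python3 -m inch '0 0 0.0015 0 0.008;0 0 0.003 0 0.008;0 0 0.004 0 0.008;0 0 0.004 0 0.008'
python3 - <<'E'
from h import *
rel([.4915,.0685,.069],72)
E
```

```text
clock: 17.15
position: [0.4915, 0.0698, 0.2323]
ee_rot: [-0.489, -3.103, 0.0]
force: [1.5, -0.4, 0.1]
width: 0.138
gripper_force: 60.0
clock: 17.55
position: [0.4915, 0.0699, 0.2287]
ee_rot: [-0.489, -3.103, -0.0]
force: [0.2, 0.4, 1.1]
width: 0.14
gripper_force: 60.0
grasp [0.4915 0.0699 0.0697] head 72.08 tilt [-0.0001  0.0001] -> shift [-0.0004 -0.0013  0.0007] roll 0.0014 F [0.2 0.4 1.1] t 17.55
```

```bash
for i in 1 2; do :; done
python3 -m inch '0 0 0.001 0 0.008;0 0 0.001 0 0.008;0 0 0.001 0 0.008'
python3 -m inch '0 0 0.001 0 0.008;0 0 0.001 0 0.008;0 0 0.001 0 0.008'
```

```text
clock: 17.85
position: [0.4915, 0.0699, 0.2279]
ee_rot: [-0.489, -3.103, -0.0]
force: [-2.7, 0.9, 4.9]
width: 0.137
gripper_force: 60.0
clock: 18.15
position: [0.4915, 0.0699, 0.2276]
ee_rot: [0.489, 3.103, 0.001]
force: [-6.2, -0.1, 16.7]
width: 0.135
gripper_force: 60.0
```

```bash
python3 -m inch '0.0005 0 0 0 0.008;0.0005 0 0 0 0.008;0.0005 0 0 0 0.008'
python3 - <<'E'
from h import *
n=snap("scene","s9.png").astype(np.float32);o=cv2.imread("pics/s8.png")[:,:,::-1].astype(np.float32)
b=lambda i:(i[:,:,2]-i[:,:,0])
# vertical blue edge (sub-pixel): blue integral down columns across cover's front-left lower edge; reference: whole-row drop = lost/gained blue
for c in range(228,262,3):
    r=[]
    for i in (o,n):
        col=b(i)[158:205,c-1:c+2].mean(1); r.append(158+np.clip(col/ max(np.percentile(col,90),1),0,1).sum())
    print(c,np.round(r,2),round(r[1]-r[0],2))
u=np.array([np.cos(np.radians(-18)),np.sin(np.radians(-18))]);v=np.array([-u[1],u[0]])
H=np.array([.5765,.041])
for k in(.108,.06,.02):
    p=H-k*u-.038*v; print(k,proj("scene",[*p,.034+.045*k]),proj("scene",[*p,.034]))
print([np.round(arm.observe()["force"],1)])
E
```

```text
clock: 18.45
position: [0.4914, 0.0699, 0.2276]
ee_rot: [0.49, 3.102, 0.001]
force: [-3.9, -0.9, 15.2]
width: 0.141
gripper_force: 60.0
228 [166.98 165.2 ] -1.78
231 [166.39 166.3 ] -0.08
234 [168.57 168.57] 0.0
237 [171.69 172.09] 0.4
240 [174.48 173.43] -1.05
243 [176.41 174.23] -2.18
246 [177.83 175.92] -1.91
249 [181.51 179.08] -2.42
252 [179.02 179.13] 0.11
255 [176.62 176.3 ] -0.33
258 [175.08 175.58] 0.5
261 [179.34 179.28] -0.06
0.108 [163.74884126 227.52628813] [165.15569476 227.66404362]
0.06 [176.43315653 241.75048236] [177.20656742 241.80087215]
0.02 [187.39402986 254.04481993] [187.64899648 254.05364462]
[array([-3.5, -1.1, 15.4])]
```

```bash
python3 - <<'E'
from h import *
I=[cv2.imread(f"pics/{k}.png").astype(np.float32) for k in("s0","s8","s9")]
B=[cv2.GaussianBlur(i[:,:,0]-i[:,:,2],(3,3),0) for i in I]
u=np.array([np.cos(np.radians(-18)),np.sin(np.radians(-18))]);v=np.array([-u[1],u[0]]);H=np.array([.5765,.041])
for k in(.1,.09,.08,.07,.06,.05,.04,.03):
    r0,c=proj("scene",[*(H-k*u-.038*v),.034]);c=int(round(c));out=[]
    for b in B[1:]:
        rr=np.arange(int(r0)-6,int(r0)+8);p=b[rr,c];g=p[:-1]-p[1:];g=np.clip(g,0,None);out.append((g*(rr[:-1]+.5)).sum()/g.sum())
    print(k,c,round(r0,2),np.round(out,2),"shift",round(out[1]-out[0],2),"expect",round(.045*k/.0034*.96*.33/ .33*.001*300,2) if 0 else "%.2f"%(proj("scene",[*(H-k*u-.038*v),.034])[0]-proj("scene",[*(H-k*u-.038*v),.034+.045*k])[0]))
E
```

```text
0.1 230 167.13 [165.79 166.71] shift 0.92 expect 1.30
0.09 233 169.61 [167.82 168.94] shift 1.12 expect 1.17
0.08 236 172.12 [170.61 171.21] shift 0.6 expect 1.04
0.07 239 174.65 [173.08 173.88] shift 0.8 expect 0.90
0.06 242 177.21 [176.05 176.8 ] shift 0.74 expect 0.77
0.05 245 179.78 [178.73 179.09] shift 0.37 expect 0.64
0.04 248 182.38 [181.42 181.97] shift 0.55 expect 0.51
0.03 251 185.0 [184.34 184.57] shift 0.23 expect 0.38
```

```bash
python3 - <<'E'
from cell import arm
print(arm.sign_off())
E
```

```text
the job is handed in; nothing more can be done
None
```

The job is handed in: the carrier is plugged in stub up, the cover is shut over it, and the pin is down with its flange against the cover, the gripper still holding it and pressing with about 15 N. The force and the last scene picture agree with a fully shut cover, though I had no picture views left to look at that last one by eye.

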